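# Scoop ferrules from the stock tray into the press tin

## Robot

A 6-joint arm with a two-finger parallel gripper is mounted at the origin on the work surface; the furniture and walls round the work are solid. World frame = base frame: x ahead of the robot, y to its left, z up, the work surface at z = 0. Lengths are in m, angles in rad, forces in N, time in s.
With the tool pointing down it reaches from about 0.275 to 0.875 m from the base axis. Payload 12.5 kg.
Tool frame: the origin (TCP) lies on the centre line of the jaws, within the pads' length; the fingertips stand r.finger_overhang ahead of it and the grasp point (between the pads) lies 3 mm ahead of it (r.finger_overhang is the distance from the TCP to the fingertips, in m); z points along the fingers, y is the direction in which the jaws open and shut (so a half turn about z gives the same grasp; the last joint's range is limited). The gripper opens to 85 mm and grips with 20 to 120 N. Pads are 22 mm wide; open, the fingers measure 114 mm over their backs; the gripper's body (76 mm by 85 mm) begins 54 mm behind the grasp point. The pads swing forward as they close: fully open they stand 13 mm farther back than shut.
Start: joints at [-1.386, 0.351, 1.652, -0, 1.139, -0.085], TCP at [0.147, -0.53, 0.253] pointing down, gripper open.
Joint ranges: [-2.75, 2.75], [-0.79, 2.1], [0.01, 2.65], [-1.57, 4.71], [0.07, 3.14], [-2.87, 2.87]. Speed limits (rad/s): [2.22, 2.22, 2.79, 3.14, 3.14, 3.14].

## Interface

Orientations are given as a unit quaternion [x, y, z, w].
In Python, from cell import r, optics gives the robot as it stands. The module is installed in compiled form; this text tells all that it offers. Calls block until the motion is done:
- r.move_to(position, orientation): joint-space move of the TCP to a pose.
- r.move_linear(position, rot=None, vel=0.15): straight line of the TCP; rot=None keeps the orientation; vel is the mean speed in m/s.
- r.set_joints(angles): joint-space move.
- r.set_gripper(opening, squeeze=None): opening from 0.0 (shut) to 1.0 (fully open); squeeze is the grip in N (None keeps the last); returns when the fingers have stopped.
- r.sleep(seconds).
- r.inverse_kinematics(position, orientation): joint angles nearest the present ones, or None.
- optics.get_image(name): name is "side" or "top"; returns a dict with "pixels" (480x640x3 uint8, red, green, blue), "depth" (480x640 float32, m along the optical axis (not along the pixel's ray), 0 where there is no reading), "fx", "fy", "cx", "cy" (pixels), "D" ([k1, k2, p1, p2, k3] as OpenCV has them; the pictures are not rectified), "camera_from_world" (4x4, takes a point from world to camera coordinates). Camera axes: x right, y down, z forward; pixel columns grow to the right and rows downward; lengths in m; the calibration is good to about 2 mm. A picture is of the moment at which its call begins.
A pose or a line that the arm cannot do raises r.PlanningError and nothing moves.
- r.hand_in(): hands the job in, once; it reports no verdict.
Readings, each from a call of its own:
- r.current_t(): time.
- r.current_q(): joint angles.
- r.current_qvel(): joint speeds.
- r.current_effort(): joint torques, N m.
- r.current_tool_pos(): TCP position.
- r.current_ee_rot(): TCP orientation.
- r.current_contact_force(): force on the tool from outside, world axes, zero at the start.
- r.current_torque(): the same for the moment, N m.
- r.current_opening(): opening from 0.0 (shut) to 1.0 (fully open).
Only numpy, scipy, OpenCV 4.12 (cv2) and the standard library are available. Lean on these libraries where they do the work, as an engineer would, in place of code of your own. Each camera call takes 0.05 s, during which the arm holds its last target.

## Task

The press is running out of ferrules: take the hand scoop that lies in the stock tray, scoop ferrules up with it and tip at least three of the five into the open tin; do not pick them with the fingers and spill none on the bench. Then lay the scoop back in the tray, right way up, and shut the tin's lid fully. Leave the other things on the bench where they are.

Things in the scene. Friction and masses are not known exactly. Their poses are not given: they have to be found in the camera images.
- tray: Open steel stock tray, fixed to the bench. Origin: on the bench top, mid width, 120 mm ahead of the rear wall; +x along the tray to its sloping end, +y across, +z up. Inside: floor at z = 2 mm, flat from x = -120 to +70 mm, 78 mm wide; beyond x = +70 the end slopes up at 60 degrees to its rim at x = +99, z = 54 mm. Side and rear walls upright, 2 mm thick, rim at 36 mm; from x = +45 the side rims rise to the high end.
- scoop_grip (a point): Middle of the wooden grip of the brass hand scoop (0.08 kg) that lies flat in the rear of the tray, mouth toward the sloping end. Scoop axes: +x toward its mouth, +y across, +z up when flat. The grip is a bar 16 mm wide (y), 20 mm thick, 62 mm long, its top leaning 25 degrees from vertical toward -x. The point is 59.9 mm behind the pan's middle, 66.6 mm above its underside.
- scoop_lip (a point): Middle of the scoop's thin front lip, at the underside: 99.9 mm ahead of and 66.6 mm below the grip point in the scoop's axes. The flat pan is 80 mm long and 68 mm wide (10 mm less than the tray inside); its floor, 1.6 mm thick, thins to 0.5 mm at the lip.
- scoop_pan (a point): Middle of the scoop's pan, on its floor, 40 mm behind the lip. Back wall and rear of the side walls 26 mm high; the side walls are lower near the lip (15 mm). Same axes as the grip point.
- tin_mouth (a point): Middle of the mouth of the grey hinged sheet-metal tin, 34 mm above the bench; the tin is fixed to the bench. Axes: +z up, +x from the front of the tin to its hinge, +y along the hinge. The mouth is 77 mm (x) by 113 mm (y) inside; walls 1.5 mm; inner floor 32 mm below the mouth. The lid's hinge line runs along y at x = +42 mm, z = 0.
- tin_lid (a joint): Angle of the tin's lid in rad: 0 shut, 1.57 upright, 1.66 its stop, just past upright. Hinge line to free edge 84 mm, 119 mm wide; its outer face lies 10 mm off the hinge line (44 mm above the bench when shut). The hinge is slightly stiff: the lid may stay where it is left, so push it right down; about 1 N at the free edge moves it.
- ferrule_a_mid (a point): Middle of one of five alike black club ferrules in the tray, between the scoop and the sloping end: a cylinder 14 mm across and 26 mm long along its own z, 12 g; this one starts standing on end. It slides and rolls freely.
- ferrule_b_mid (a point): Middle of one of five alike black club ferrules in the tray, between the scoop and the sloping end: a cylinder 14 mm across and 26 mm long along its own z, 12 g; this one starts lying across the tray. It slides and rolls freely.
- ferrule_c_mid (a point): Middle of one of five alike black club ferrules in the tray, between the scoop and the sloping end: a cylinder 14 mm across and 26 mm long along its own z, 12 g; this one starts standing on end. It slides and rolls freely.
- ferrule_d_mid (a point): Middle of one of five alike black club ferrules in the tray, between the scoop and the sloping end: a cylinder 14 mm across and 26 mm long along its own z, 12 g; this one starts lying across the tray. It slides and rolls freely.
- ferrule_e_mid (a point): Middle of one of five alike black club ferrules in the tray, between the scoop and the sloping end: a cylinder 14 mm across and 26 mm long along its own z, 12 g; this one starts lying across the tray. It slides and rolls freely.
- pin_jar_mid (a point): Bystander: clear jar of pins with a lid, 56 mm across, 74 mm tall; point at its middle, 37 mm up.
- glue_bottle_mid (a point): Bystander: squeeze bottle of glue with a pointed cap, 44 mm across, 148 mm tall; point at its middle, 74 mm up.
- masking_tape_mid (a point): Bystander: roll of masking tape lying flat, 96 mm across, 25 mm high; point at its middle, 12 mm up.

How it is judged:
On the way:
1. the scoop is lifted clear of the tray with at least one ferrule lying in its pan (height (world z) of scoop_pan above 0.045 m and ((x of ferrule_a_mid in the frame of scoop_pan between -0.04 and 0.042 m and y of ferrule_a_mid in the frame of scoop_pan between -0.033 and 0.033 m and z of ferrule_a_mid in the frame of scoop_pan below 0.04 m) or (x of ferrule_b_mid in the frame of scoop_pan between -0.04 and 0.042 m and y of ferrule_b_mid in the frame of scoop_pan between -0.033 and 0.033 m and z of ferrule_b_mid in the frame of scoop_pan below 0.04 m) or (x of ferrule_c_mid in the frame of scoop_pan between -0.04 and 0.042 m and y of ferrule_c_mid in the frame of scoop_pan between -0.033 and 0.033 m and z of ferrule_c_mid in the frame of scoop_pan below 0.04 m) or (x of ferrule_d_mid in the frame of scoop_pan between -0.04 and 0.042 m and y of ferrule_d_mid in the frame of scoop_pan between -0.033 and 0.033 m and z of ferrule_d_mid in the frame of scoop_pan below 0.04 m) or (x of ferrule_e_mid in the frame of scoop_pan between -0.04 and 0.042 m and y of ferrule_e_mid in the frame of scoop_pan between -0.033 and 0.033 m and z of ferrule_e_mid in the frame of scoop_pan below 0.04 m))), for 0.2 s.
At the end, for the whole second after the job is handed in: At least three of the five ferrules lie in the tin and any others in the tray; the tin's lid is shut (within 0.06 rad); the scoop lies right way up in the tray (pan's middle within 12 mm of the tray's centre line and no higher than 25 mm, tilted less than 0.35 rad) ((horizontal distance between each of ferrule_a_mid, ferrule_b_mid, ferrule_c_mid and tin_mouth below 0.075 m or horizontal distance between each of ferrule_a_mid, ferrule_b_mid, ferrule_d_mid and tin_mouth below 0.075 m or horizontal distance between each of ferrule_a_mid, ferrule_b_mid, ferrule_e_mid and tin_mouth below 0.075 m or horizontal distance between each of ferrule_a_mid, ferrule_c_mid, ferrule_d_mid and tin_mouth below 0.075 m or horizontal distance between each of ferrule_a_mid, ferrule_c_mid, ferrule_e_mid and tin_mouth below 0.075 m or horizontal distance between each of ferrule_a_mid, ferrule_d_mid, ferrule_e_mid and tin_mouth below 0.075 m or horizontal distance between each of ferrule_b_mid, ferrule_c_mid, ferrule_d_mid and tin_mouth below 0.075 m or horizontal distance between each of ferrule_b_mid, ferrule_c_mid, ferrule_e_mid and tin_mouth below 0.075 m or horizontal distance between each of ferrule_b_mid, ferrule_d_mid, ferrule_e_mid and tin_mouth below 0.075 m or horizontal distance between each of ferrule_c_mid, ferrule_d_mid, ferrule_e_mid and tin_mouth below 0.075 m) and ((x of ferrule_a_mid in the frame of tin_mouth between -0.04 and 0.04 m and y of ferrule_a_mid in the frame of tin_mouth between -0.058 and 0.058 m and z of ferrule_a_mid in the frame of tin_mouth below 0.002 m) or (x of ferrule_a_mid in the frame of tray between -0.123 and 0.106 m and y of ferrule_a_mid in the frame of tray between -0.042 and 0.042 m and z of ferrule_a_mid in the frame of tray below 0.075 m)) and ((x of ferrule_b_mid in the frame of tin_mouth between -0.04 and 0.04 m and y of ferrule_b_mid in the frame of tin_mouth between -0.058 and 0.058 m and z of ferrule_b_mid in the frame of tin_mouth below 0.002 m) or (x of ferrule_b_mid in the frame of tray between -0.123 and 0.106 m and y of ferrule_b_mid in the frame of tray between -0.042 and 0.042 m and z of ferrule_b_mid in the frame of tray below 0.075 m)) and ((x of ferrule_c_mid in the frame of tin_mouth between -0.04 and 0.04 m and y of ferrule_c_mid in the frame of tin_mouth between -0.058 and 0.058 m and z of ferrule_c_mid in the frame of tin_mouth below 0.002 m) or (x of ferrule_c_mid in the frame of tray between -0.123 and 0.106 m and y of ferrule_c_mid in the frame of tray between -0.042 and 0.042 m and z of ferrule_c_mid in the frame of tray below 0.075 m)) and ((x of ferrule_d_mid in the frame of tin_mouth between -0.04 and 0.04 m and y of ferrule_d_mid in the frame of tin_mouth between -0.058 and 0.058 m and z of ferrule_d_mid in the frame of tin_mouth below 0.002 m) or (x of ferrule_d_mid in the frame of tray between -0.123 and 0.106 m and y of ferrule_d_mid in the frame of tray between -0.042 and 0.042 m and z of ferrule_d_mid in the frame of tray below 0.075 m)) and ((x of ferrule_e_mid in the frame of tin_mouth between -0.04 and 0.04 m and y of ferrule_e_mid in the frame of tin_mouth between -0.058 and 0.058 m and z of ferrule_e_mid in the frame of tin_mouth below 0.002 m) or (x of ferrule_e_mid in the frame of tray between -0.123 and 0.106 m and y of ferrule_e_mid in the frame of tray between -0.042 and 0.042 m and z of ferrule_e_mid in the frame of tray below 0.075 m)) and value of joint tin_lid below 0.06 rad and x of scoop_pan in the frame of tray between -0.085 and 0.045 m and y of scoop_pan in the frame of tray between -0.012 and 0.012 m and z of scoop_pan in the frame of tray below 0.025 m and angle between scoop_pan's own z axis and vertical below 0.35 rad); the robot touches nothing.
It fails at once if a ferrule is handled with the fingers (contact force between the fingers and ferrule_a above 0.5 N or contact force between the fingers and ferrule_b above 0.5 N or contact force between the fingers and ferrule_c above 0.5 N or contact force between the fingers and ferrule_d above 0.5 N or contact force between the fingers and ferrule_e above 0.5 N).
It fails at once if the pin jar is moved more than 3 cm (distance of pin_jar_mid from where it was at the start of the episode above 0.03 m).
It fails at once if the glue bottle is moved more than 3 cm (distance of glue_bottle_mid from where it was at the start of the episode above 0.03 m).
It fails at once if the roll of tape is moved more than 3 cm (distance of masking_tape_mid from where it was at the start of the episode above 0.03 m).
It also fails if it takes over 64 s, if anything falls off the work surface, if the arm or the gripper's body presses on something with over 40 N, if the wrist force passes 120 N, or if a joint passes its speed limit or range.

## Working session

There is one attempt and no reset: what is moved stays moved. The work goes in short steps, each a Python script; the robot and the scene stay as the last script left them, time stands still between calls to the robot, and variables do not carry over. Pictures are saved under pics/ and viewed, and the job is handed in when it is done.

```bash
mkdir -p pics; ls; python3 - <<'E'
from cell import r, optics
import cv2,numpy as np
print(r.current_t(), r.current_q(), r.current_tool_pos(), r.current_ee_rot(), r.finger_overhang, r.current_opening())
for n in ("side","top"):
    im=optics.get_image(n)
    cv2.imwrite(f"pics/{n}0.png",im["pixels"][:,:,::-1])
    np.savez(f"{n}0.npz",**{k:np.array(v) for k,v in im.items()})
    print(n,im["fx"],im["fy"],im["cx"],im["cy"],im["D"],im["camera_from_world"])
E
```

```text
pics
0.0 [-1.38560896e+00  3.51262964e-01  1.65244823e+00 -1.18689414e-05
  1.13906989e+00 -8.46262035e-02] [ 0.14655453 -0.52979391  0.25273459] [ 9.90913363e-01  1.34500386e-01 -3.52464709e-05 -5.93191544e-04] 0.022 0.997912502493226
side 540.3287218142091 540.3287218142091 319.19293896863843 235.467306195625 [-0.14157024  0.          0.          0.          0.        ] [[-0.71556592  0.69853349  0.00404637  0.36586186]
 [ 0.61460469  0.63232263 -0.47162397 -0.30658444]
 [-0.33200374 -0.33499112 -0.88179049  1.37864439]
 [ 0.          0.          0.          1.        ]]
top 578.601920359845 578.601920359845 315.61595410425855 233.6211847569485 [-0.18703154  0.          0.          0.          0.        ] [[ 0.00334825 -0.99997825  0.005683    0.02312491]
 [-0.98092326 -0.00438894 -0.1943458   0.54603635]
 [ 0.19436652 -0.00492386 -0.98091662  1.10642563]
 [ 0.          0.          0.          1.        ]]
```

View pics/side0.png

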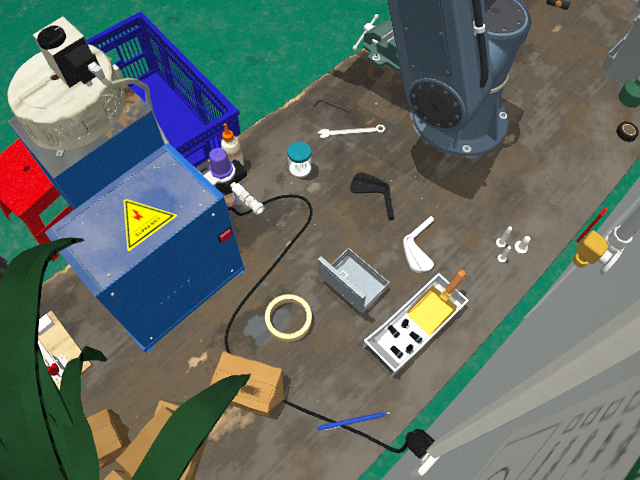

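View pics/top0.png

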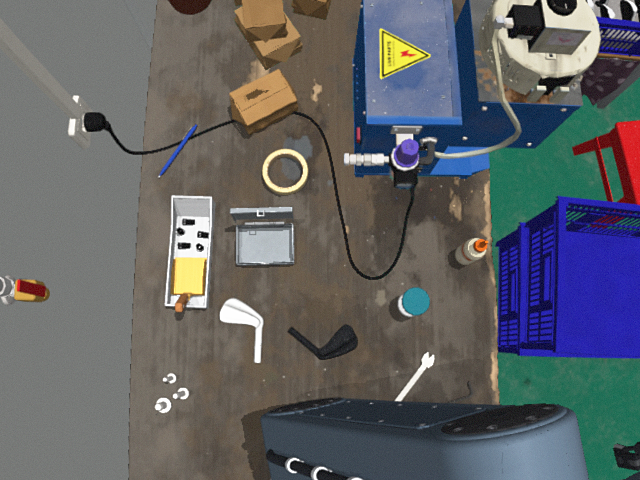

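```bash
cat > h.py <<'E'
import numpy as np,cv2
from scipy.spatial.transform import Rotation as R
def K(im): return np.array([[float(im["fx"]),0,float(im["cx"])],[0,float(im["fy"]),float(im["cy"])],[0,0,1]])
def ray(im,uv):
    p=cv2.undistortPoints(np.array([[uv]],float),K(im),np.array(im["D"],float))[0,0]
    T=np.array(im["camera_from_world"]);Rc=T[:3,:3];t=T[:3,3]
    return -Rc.T@t, Rc.T@np.array([p[0],p[1],1])
def onplane(im,uv,z):
    o,d=ray(im,uv); s=(z-o[2])/d[2]; return o+s*d
def two(im1,uv1,im2,uv2):
    o1,d1=ray(im1,uv1);o2,d2=ray(im2,uv2)
    s=np.linalg.lstsq(np.c_[d1,-d2],o2-o1,rcond=None)[0]
    a=o1+s[0]*d1;b=o2+s[1]*d2
    return (a+b)/2,np.linalg.norm(a-b)
def proj(im,P):
    T=np.array(im["camera_from_world"])
    return cv2.projectPoints(np.array(P,float).reshape(-1,1,3),cv2.Rodrigues(T[:3,:3])[0],T[:3,3],K(im),np.array(im["D"],float))[0][:,0]
def cloud(im):
    D=np.array(im["depth"],float);h,w=D.shape
    uu,vv=np.meshgrid(np.arange(w),np.arange(h))
    p=cv2.undistortPoints(np.c_[uu.ravel(),vv.ravel()].astype(float).reshape(-1,1,2),K(im),np.array(im["D"],float))[:,0]
    T=np.array(im["camera_from_world"])
    c=np.c_[p,np.ones(len(p))]*D.reshape(-1,1)
    W=(c-T[:3,3])@T[:3,:3]
    W[D.ravel()==0]=np.nan
    return W.reshape(h,w,3)
def crop(im,x,y,w,h,name,s=None):
    s=s or min(800/w,600/h)
    c=im["pixels"][y:y+h,x:x+w,::-1]
    cv2.imwrite("pics/"+name,cv2.resize(c,None,fx=s,fy=s,interpolation=cv2.INTER_CUBIC))
def shot(n):
    from cell import optics
    return optics.get_image(n)
E
python3 - <<'E'
from h import *
t=dict(np.load("top0.npz"));s=dict(np.load("side0.npz"))
crop(t,150,185,160,120,"t_crop.png",5)
crop(s,300,230,180,135,"s_crop.png",4.4)
for n,im in(("t",t),("s",s)):
    W=cloud(im); np.save(n+"cloud.npy",W)
W=np.load("tcloud.npy")
for u,v in [(190,250),(265,250),(265,215),(172,200),(180,303),(140,250),(190,275)]: print(u,v,W[v,u])
E
```

```text
190 250 [5.20166407e-01 2.89049095e-01 4.07942418e-04]
265 250 [0.52100127 0.13054631 0.00107028]
265 215 [0.5816286  0.12681666 0.06300553]
172 200 [0.61525411 0.32037114 0.05220901]
180 303 [0.40120677 0.28288293 0.09948016]
140 250 [ 0.51957221  0.39767945 -0.00071859]
190 275 [0.46624967 0.28508262 0.00860109]
```

View pics/t_crop.png

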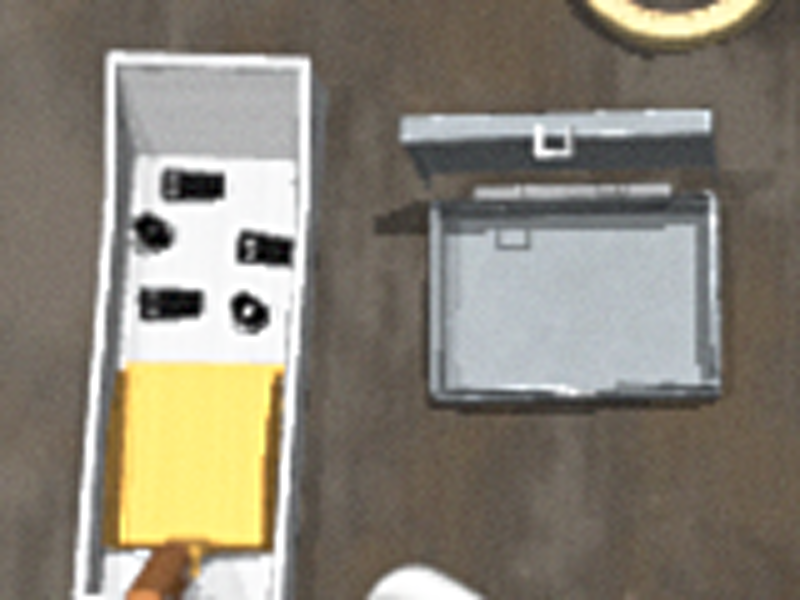

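View pics/s_crop.png

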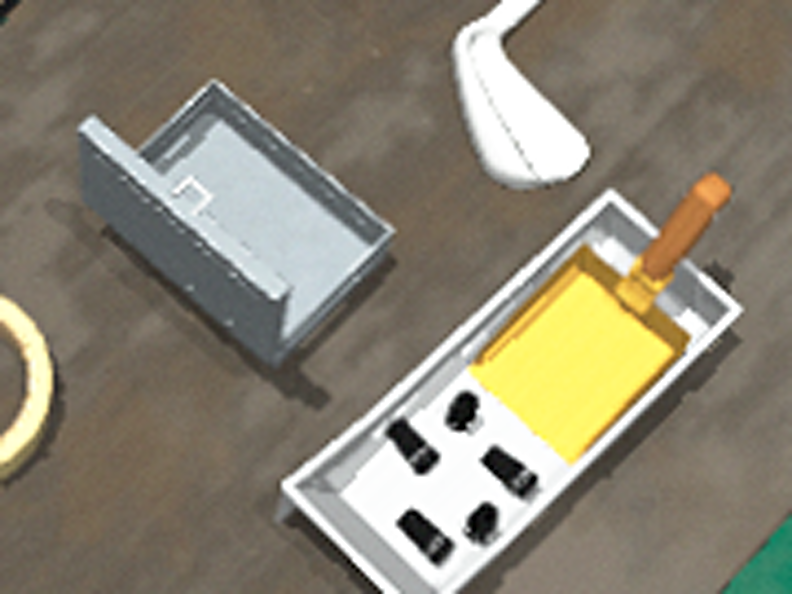

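```bash
python3 - <<'E'
from h import *
t=dict(np.load("top0.npz"));s=dict(np.load("side0.npz"))
crop(t,155,185,75,135,"t2.png",4.4)
crop(s,355,260,120,120,"s2.png",5)
# rim points in top cloud
for n,im in(("t",t),("s",s)):
    W=np.load(n+"cloud.npy"); P=W.reshape(-1,3)
    m=(P[:,0]>.36)&(P[:,0]<.66)&(P[:,1]>.2)&(P[:,1]<.36)&(P[:,2]>.033)&(P[:,2]<.037)
    Q=P[m]; print(n,len(Q))
    for lo in np.arange(.38,.62,.03):
        q=Q[(Q[:,0]>lo)&(Q[:,0]<lo+.03)]
        if len(q):
            mid=(q[:,1].min()+q[:,1].max())/2
            L=q[q[:,1]>mid];Rr=q[q[:,1]<=mid]
            print(round(lo+.015,3),L[:,1].min().round(4),L[:,1].max().round(4),Rr[:,1].min().round(4),Rr[:,1].max().round(4), len(q))
    hi=P[(P[:,0]>.5)&(P[:,0]<.66)&(P[:,1]>.2)&(P[:,1]<.36)&(P[:,2]>.051)&(P[:,2]<.056)]
    print("hi",hi.min(0),hi.max(0),np.median(hi,0))
    print("rear", Q[:,0].min())
E
```

```text
t 341
0.395 0.3102 0.3289 0.2447 0.2856 46
0.425 0.3155 0.3301 0.2436 0.2781 49
0.455 0.3245 0.3286 0.2426 0.2481 39
0.485 0.3225 0.3279 0.2417 0.2459 38
0.515 0.3223 0.3271 0.2407 0.245 39
0.545 0.3208 0.3252 0.2397 0.2439 43
0.575 0.3199 0.3244 0.2399 0.2428 22
0.605 0.2821 0.3208 0.2393 0.28 65
hi [0.60901037 0.23853598 0.0510323 ] [0.62402829 0.32274852 0.05593465] [0.62131156 0.2837721  0.0530916 ]
rear 0.40005948985408046
s 281
0.395 0.2938 0.33 0.2463 0.2761 40
0.425 0.2888 0.3299 0.2459 0.2859 43
0.455 0.3256 0.3288 0.2444 0.2491 33
0.485 0.3232 0.3283 0.2432 0.2478 45
0.515 0.3227 0.3274 0.2418 0.2464 41
0.545 0.3234 0.3264 0.2406 0.2674 27
0.575 0.3232 0.3262 0.2394 0.2424 22
0.605 0.2799 0.3129 0.2421 0.2746 27
hi [0.60361447 0.23802273 0.0510302 ] [0.62734306 0.32403937 0.05592456] [0.62436037 0.28229242 0.05383277]
rear 0.4010682106091605
```

View pics/t2.png

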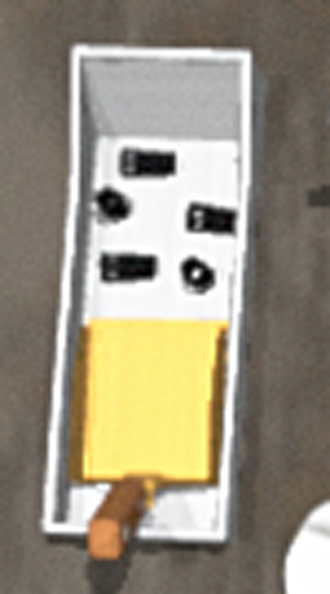

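View pics/s2.png

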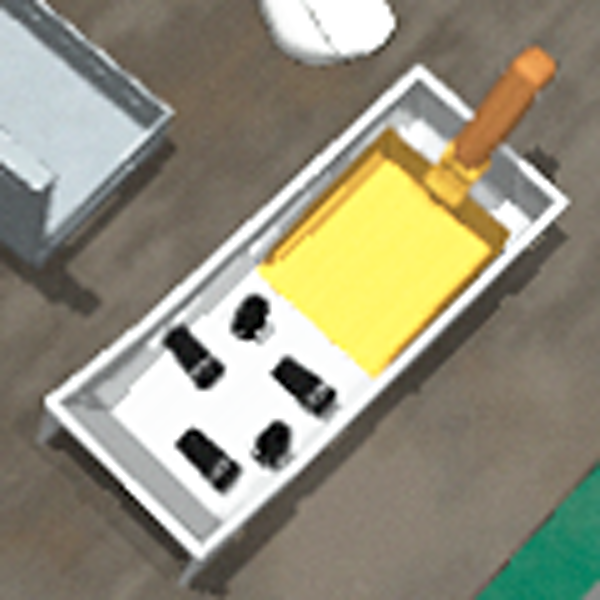

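```bash
python3 - <<'E'
from h import *
t=dict(np.load("top0.npz"));s=dict(np.load("side0.npz"))
lt=[(174.3,258.2),(206.8,258.2)];ls=[(430,335),(407,313.6)]
for a,b in zip(lt,ls):
    print("lip",onplane(t,a,.0025),onplane(s,b,.0025),two(t,a,s,b))
# grip orange
for n,im in(("t",t),("s",s)):
    hsv=cv2.cvtColor(np.ascontiguousarray(im["pixels"]),cv2.COLOR_RGB2HSV)
    x0,y0,x1,y1=(155,270,215,325) if n=="t" else (430,255,480,310)
    m=np.zeros(hsv.shape[:2],np.uint8)
    m[y0:y1,x0:x1]=cv2.inRange(hsv,(4,110,80),(17,255,255))[y0:y1,x0:x1]
    k,lab,st,ce=cv2.connectedComponentsWithStats(m)
    i=1+np.argmax(st[1:,4]); print(n,st[i],ce[i])
    W=np.load(n+"cloud.npy")[lab==i]; W=W[W[:,2]>.03]
    print("z range",np.nanpercentile(W,[2,50,98],axis=0))
    for lo in np.arange(.035,.1,.01):
        q=W[(W[:,2]>lo)&(W[:,2]<lo+.01)]
        if len(q): print(round(lo+.005,3),np.median(q,0).round(4),q[:,1].min().round(4),q[:,1].max().round(4),len(q))
    cv2.imwrite(f"pics/gm_{n}.png",(lab==i).astype(np.uint8)*255)
# tin rim corners by view
W=np.load("tcloud.npy")
for n in "ts":
    P=np.load(n+"cloud.npy").reshape(-1,3)
    q=P[(P[:,0]>.4)&(P[:,0]<.64)&(P[:,1]>.04)&(P[:,1]<.22)&(P[:,2]>.030)&(P[:,2]<.037)]
    print("tinrim",np.nanpercentile(q,[0,2,50,98,100],axis=0).round(4))
    print("tin rect",cv2.minAreaRect(q[:,:2].astype(np.float32)*1000))
    q=P[(P[:,0]>.5)&(P[:,0]<.66)&(P[:,1]>.04)&(P[:,1]<.22)&(P[:,2]>.06)&(P[:,2]<.14)]
    print("lid",q.min(0),q.max(0))
    for lo in np.arange(.06,.13,.01):
        k=q[(q[:,2]>lo)&(q[:,2]<lo+.01)]
        if len(k):
            f=np.polyfit(k[:,1],k[:,0],1); print(round(lo,3),f.round(4),np.median(k,0).round(4),k[:,1].min().round(4),k[:,1].max().round(4))
E
```

```text
lip [0.50213676 0.32139967 0.0025    ] [0.5049062  0.32040959 0.0025    ] (array([ 5.03147071e-01,  3.21134442e-01, -4.84933761e-04]), np.float64(0.002256534045018913))
lip [0.50267682 0.25219331 0.0025    ] [0.50392443 0.25560068 0.0025    ] (array([ 0.50280872,  0.25402745, -0.00207845]), np.float64(0.0022632786838032194))
t [175 293  14  19 154] [180.95454545 302.17532468]
z range [[0.38631903 0.27881836 0.05034627]
 [0.40340063 0.28404768 0.09012532]
 [0.42490542 0.29285676 0.09948016]]
0.05 [0.4228 0.2828 0.0513] 0.2783 0.2926 12
0.06 [0.4196 0.2821 0.0613] 0.2787 0.2898 15
0.07 [0.4149 0.2827 0.0707] 0.2788 0.2895 20
0.08 [0.4102 0.2839 0.0803] 0.2786 0.2901 15
0.09 [0.3939 0.2836 0.0921] 0.2797 0.2937 41
0.1 [0.3973 0.2869 0.097 ] 0.2795 0.2931 48
s [446 269  20  25 213] [455.34741784 280.83098592]
z range [[0.3922649  0.28080977 0.04736458]
 [0.41205365 0.28899921 0.080311  ]
 [0.42623073 0.29534304 0.10059733]]
0.04 [0.4257 0.2885 0.0449] 0.2885 0.2885 1
0.05 [0.4254 0.29   0.0505] 0.2808 0.2952 18
0.06 [0.4219 0.2899 0.0604] 0.2814 0.2952 35
0.07 [0.4172 0.2891 0.0717] 0.28
[... 965 characters left out ...]
.19   0.0368]
 [0.5851 0.1919 0.0369]]
tin rect ((537.316650390625, 131.89715576171875), (93.05496978759766, 118.15451049804688), 1.4346030950546265)
lid [0.56863483 0.07279438 0.06004132] [0.58866039 0.19258659 0.12317673]
0.06 [-0.0459  0.5909] [0.5849 0.142  0.0657] 0.0731 0.1926
0.07 [-0.0356  0.5899] [0.5854 0.1349 0.0747] 0.0728 0.1922
0.08 [-0.0354  0.5903] [0.5858 0.1394 0.0849] 0.0735 0.1926
0.09 [-0.0463  0.5918] [0.5859 0.1364 0.0949] 0.0737 0.1925
0.1 [-0.0368  0.5909] [0.5861 0.1372 0.1052] 0.0745 0.1916
0.11 [-0.0274  0.5861] [0.5829 0.135  0.1173] 0.0728 0.1922
0.12 [-0.017   0.5827] [0.5804 0.1318 0.1209] 0.0747 0.1827<stdin>:32: RankWarning: Polyfit may be poorly conditioned
```

```bash
cat >> h.py <<'E'
TR0=np.array([.523,.2838]);TRY=-.036
TIN=np.array([.531,.1305]);TINY=.033
def w2(fr,yaw,x,y):
    c,s=np.cos(yaw),np.sin(yaw); return np.array([fr[0]+c*x-s*y, fr[1]+s*x+c*y])
LIP=np.array([.0999,0,-.0666])
T0=R.from_matrix(np.c_[[np.cos(np.radians(25)),0,np.sin(np.radians(25))],[0,-1,0],[np.sin(np.radians(25)),0,-np.cos(np.radians(25))]])
def tool_from_lip(lip,yaw,up=0.):
    """lip world pos, yaw rad, up = nose-up pitch deg -> TCP pos, quat"""
    S=R.from_euler("ZY",[yaw,-np.radians(up)])
    g=np.array(lip)-S.apply(LIP)
    Rt=S*T0
    return g-.003*Rt.as_matrix()[:,2], Rt.as_quat()
def tray_lip(x,z,y=0.): return np.r_[w2(TR0,TRY,x,y),z]
def tin_lip(x,z,y=0.): return np.r_[w2(TIN,TINY,x,y),.034+z]
E
python3 - <<'E'
from h import *
from cell import r
from scipy.spatial.transform import Rotation as R
g=np.array([.4045,.287,.0686])
p,q=tool_from_lip(g+R.from_euler("z",.005).apply(LIP),.005)
print(p,q)
zt=R.from_quat(q).as_matrix()[:,2]
for n,(P,Q) in {"pre":(p-.09*zt,q),"grasp":(p,q),"push":tool_from_lip(tray_lip(.066,.002),TRY,-1),
 "up":tool_from_lip(tray_lip(.083,.03),TRY,20),"lift":tool_from_lip(tray_lip(.06,.16),TRY,20),
 "tin":tool_from_lip(tin_lip(-.03,.08),TINY,20),"p0":tool_from_lip(tin_lip(-.015,.02),TINY,0),"p30":tool_from_lip(tin_lip(-.015,.02),TINY,-30),"p60":tool_from_lip(tin_lip(-.015,.02),TINY,-60)}.items():
    j=r.inverse_kinematics(P,Q); print(n,np.round(P,3),None if j is None else np.round(j,2))
E
```

```text
[0.40323216 0.28699366 0.07131892] [ 9.76292956e-01  2.44073748e-03  2.16438938e-01 -5.41098471e-04]
pre [0.365 0.287 0.153] [ 0.71  0.26  2.16 -0.66  0.46  2.83]
grasp [0.403 0.287 0.071] None
push [0.489 0.285 0.073] [ 0.54  0.56  1.95 -0.7   0.35  2.77]
up [0.487 0.285 0.061] [ 0.64  0.64  2.09  4.24  0.52 -2.09]
lift [0.464 0.286 0.191] [ 0.67  0.33  2.1  -1.45  0.48 -2.73]
tin [0.382 0.126 0.145] [ 0.32  0.21  2.52  3.67  0.41 -1.86]
p0 [0.415 0.127 0.123] [ 0.24  0.26  2.3  -0.49  0.18  2.24]
p30 [0.463 0.128 0.165] [0.17 0.38 1.86 0.01 0.99 1.7 ]
p60 [0.525 0.13  0.176] [0.13 0.71 1.38 0.06 1.66 1.66]
```

```bash
python3 - <<'E'
s=open("h.py").read()
i=s.index("T0=R.from");j=s.index("def tool_from_lip")
s=s[:i]+'''TILT=0.
def mkT(tilt):
    a=np.radians(tilt); return R.from_matrix(np.c_[[np.cos(a),0,np.sin(a)],[0,-1,0],[np.sin(a),0,-np.cos(a)]])
'''+s[j:]
s=s.replace("Rt=S*T0","Rt=S*mkT(TILT)")
open("h.py","w").write(s)
E
cat > ik.py <<'E'
import h
from h import *
from cell import r
q0=r.current_q()
for T in (5,0,-5,-10):
    h.TILT=T
    print("TILT",T)
    L=[("g",tool_from_lip(np.array([.4045,.287,.0686])+LIP,.005)),("push",tool_from_lip(tray_lip(.066,.002),TRY,-1)),
     ("up10",tool_from_lip(tray_lip(.077,.016),TRY,10)),("up20",tool_from_lip(tray_lip(.083,.03),TRY,20)),("lift",tool_from_lip(tray_lip(.06,.16),TRY,20)),("lift10",tool_from_lip(tray_lip(.06,.16),TRY,10)),
     ("tin",tool_from_lip(tin_lip(-.03,.08),TINY,15)),("p0",tool_from_lip(tin_lip(-.01,.02),TINY,0)),("p30",tool_from_lip(tin_lip(-.01,.02),TINY,-30)),("p60",tool_from_lip(tin_lip(-.01,.02),TINY,-60))]
    for n,(P,Q) in L:
        j=r.inverse_kinematics(P,Q); print(n,np.round(P,3),None if j is None else np.round(j,2))
E
python3 ik.py
```

```text
TILT 5
g [0.404 0.286 0.072] [ 0.54  0.51  1.97 -0.08  0.59  2.18]
push [0.49  0.285 0.073] [ 0.46  0.6   1.77 -0.05  0.7   2.1 ]
up10 [0.489 0.285 0.067] [ 0.5   0.58  1.88 -0.29  0.48  2.36]
up20 [0.488 0.285 0.061] None
lift [0.465 0.286 0.191] [ 0.57  0.31  1.95 -0.47  0.56  2.54]
lift10 [0.472 0.286 0.211] [ 0.52  0.32  1.83 -0.2   0.77  2.25]
tin [0.386 0.126 0.155] [ 0.24  0.14  2.29 -0.19  0.38  1.95]
p0 [0.421 0.127 0.124] [ 0.19  0.33  2.09 -0.02  0.64  1.75]
p30 [0.469 0.128 0.164] [0.15 0.55 1.65 0.05 1.38 1.67]
p60 [0.531 0.131 0.176] [0.12 0.89 1.19 0.08 2.02 1.66]
TILT 0
g [0.405 0.287 0.072] [ 0.52  0.53  1.92 -0.    0.69  2.09]
push [0.49  0.285 0.073] [0.44 0.63 1.72 0.01 0.81 2.04]
up10 [0.49  0.285 0.067] [ 0.48  0.59  1.83 -0.16  0.57  2.22]
up20 [0.488 0.285 0.061] [ 0.52  0.58  1.92 -0.51  0.38  2.58]
lift [0.465 0.286 0.191] [ 0.55  0.33  1.91 -0.32  0.64  2.39]
lift10 [0.473 0.286 0.211] [ 0.5   0.35  1.78 -0.12  0.86  2.17]
tin [0.387 0.126 0.155] [ 0.23  0.16  2.24 -0.11  0.49  1.86]
p0 [0.421 0.127 0.124] [ 0.19  0.36  2.04 -0.    0.75  1.72]
p30 [0.469 0.
[... 603 characters left out ...]
28 0.164] [0.14 0.64 1.56 0.06 1.56 1.66]
p60 [0.531 0.131 0.175] [0.12 0.98 1.12 0.1  2.18 1.66]
TILT -10
g [0.405 0.287 0.072] [0.48 0.58 1.83 0.1  0.88 1.98]
push [0.491 0.285 0.073] [0.41 0.69 1.62 0.1  1.01 1.96]
up10 [0.49  0.285 0.067] [ 0.44  0.63  1.74 -0.    0.77  2.05]
up20 [0.489 0.285 0.061] [ 0.48  0.6   1.83 -0.16  0.56  2.22]
lift [0.466 0.286 0.191] [ 0.51  0.36  1.81 -0.12  0.82  2.19]
lift10 [0.473 0.286 0.211] [ 0.46  0.4   1.69 -0.    1.05  2.07]
tin [0.387 0.126 0.155] [ 0.21  0.21  2.14 -0.02  0.7   1.76]
p0 [0.422 0.127 0.124] [0.17 0.42 1.94 0.03 0.95 1.69]
p30 [0.47  0.128 0.164] [0.14 0.68 1.51 0.07 1.64 1.66]
p60 [0.532 0.131 0.175] [0.12 1.02 1.09 0.11 2.26 1.67]
```

```bash
sed -i 's/^TILT=0./TILT=-5./' h.py; python3 - <<'E'
from h import *
from cell import r
p,q=tool_from_lip(np.array([.4045,.287,.0686])+R.from_euler("z",.005).apply(LIP),.005)
zt=R.from_quat(q).as_matrix()[:,2]
r.move_to(p-.16*zt,q); print(r.current_t())
r.move_linear(p-.05*zt,vel=.2)
im=shot("side");crop(im,355,200,140,120,"s3.png",5)
im=shot("top");crop(im,150,220,120,110,"t3.png",5)
print(r.current_t(),r.current_q())
E
```

```text
3.125
3.925 [0.49820363 0.47367543 1.84528942 0.05277454 0.89787779 2.02965738]
```

View pics/s3.png

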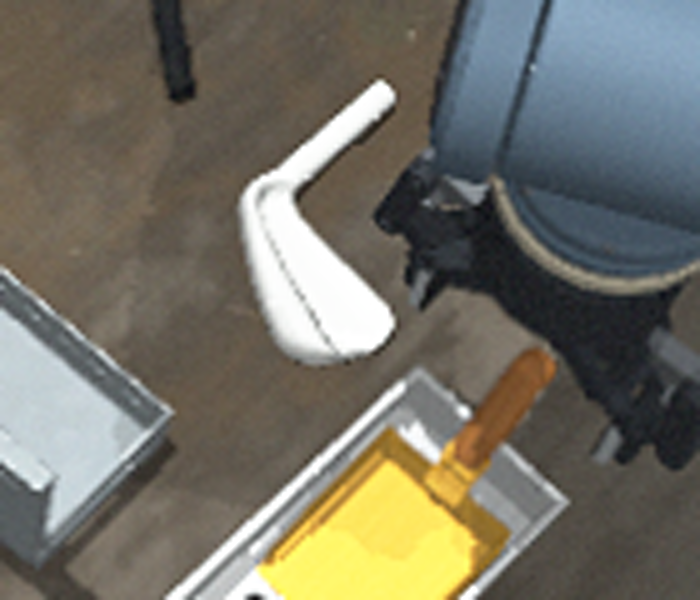

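View pics/t3.png

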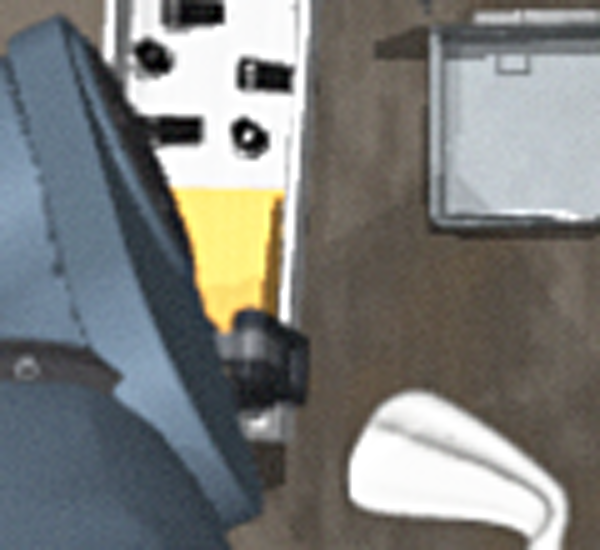

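Open jaws straddle the grip (side crop: grip at about (510,395), fingertips at about (420,285) and (605,450)). Descend and grip.

```bash
python3 - <<'E'
from h import *
from cell import r
p,q=tool_from_lip(np.array([.4045,.287,.0686])+R.from_euler("z",.005).apply(LIP),.005)
r.move_linear(p,vel=.15); print(r.current_contact_force())
r.set_gripper(0.0,squeeze=90)
print(r.current_opening(),r.current_opening()*.085,r.current_contact_force(),r.current_tool_pos()-p,r.current_t())
im=shot("side");crop(im,345,220,140,120,"s4.png",5)
E
```

```text
[0.05677513 0.25580034 0.89366262]
0.170373844329061 0.014481776767970186 [-0.58452116 -0.66986264  6.20702638] [0.00016604 0.00010881 0.00036654] 5.05
```

View pics/s4.png

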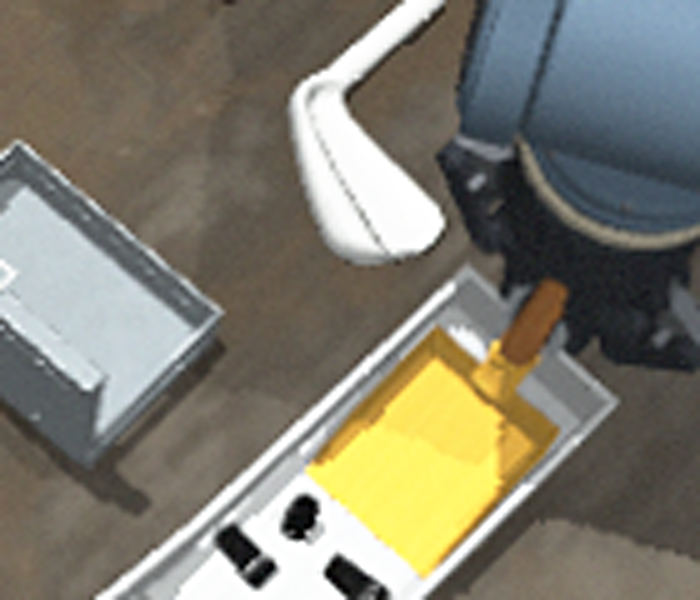

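```bash
python3 - <<'E'
from h import *
from cell import r
def go(x,z,up,v):
    p,q=tool_from_lip(tray_lip(x,z),TRY,up); r.move_linear(p,q,vel=v); 
    print(x,z,up,np.round(r.current_contact_force(),1),np.round(r.current_tool_pos()-p,4),round(r.current_opening(),3),r.current_t())
go(-.010,.0022,-.5,.06)
go(.064,.0022,-.5,.2)
go(.0685,.0024,0,.1)
for n,a in (("side",(345,220,140,120)),("top",(150,180,120,110))):
    im=shot(n);crop(im,*a,n[0]+"5.png",5)
E
```

```text
-0.01 0.0022 -0.5 [ 0.2 -0.   0.8] [ 0.0004 -0.     -0.0001] 0.171 5.4083
0.064 0.0022 -0.5 [ 1.6 -1.   1.9] [ 0.0003 -0.0001 -0.0002] 0.171 5.925
0.0685 0.0024 0 [-9.7 -0.5  9.7] [-0.0021  0.      0.0001] 0.172 6.175
```

View pics/s5.png

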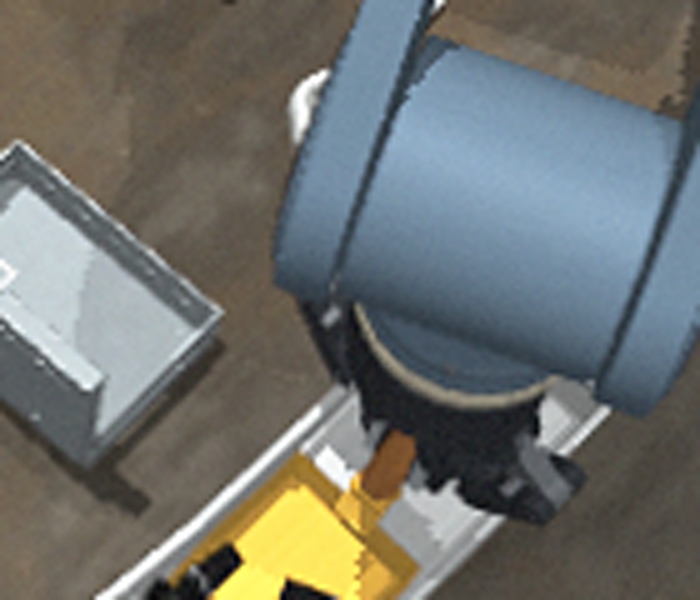

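View pics/t5.png

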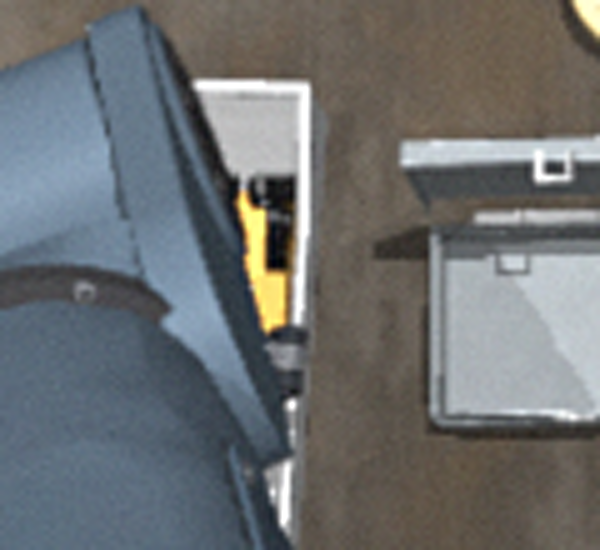

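```bash
python3 - <<'E'
from h import *
im=shot("side");crop(im,340,295,110,85,"s6.png",7)
E
```

```text
(no output)
```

View pics/s6.png

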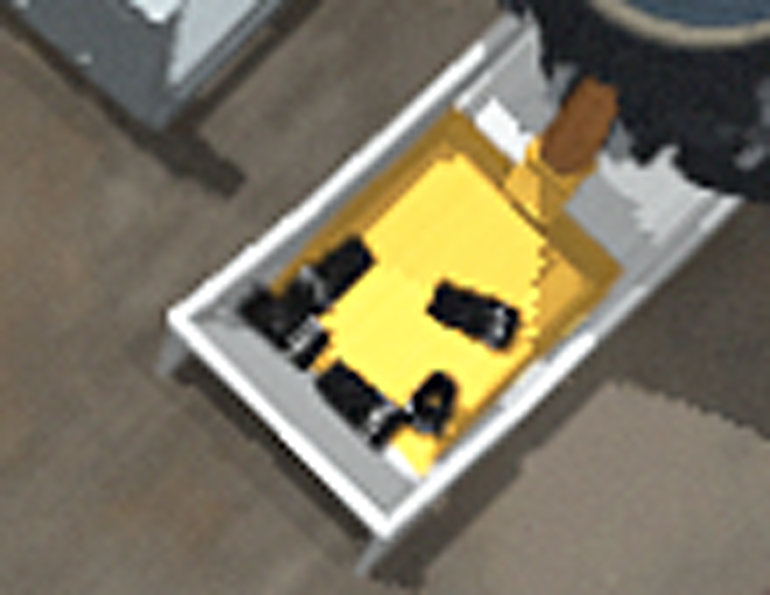

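All five ferrules are on the pan or against its lip (lying ones at crop (295,320), (355,400); others at (340,270), (475,315), (430,400)). Sweep the lip up the slope while pitching up.

```bash
python3 - <<'E'
from h import *
from cell import r
def go(x,z,up,v):
    p,q=tool_from_lip(tray_lip(x,z),TRY,up); r.move_linear(p,q,vel=v)
    print(round(x,4),round(z,4),up,np.round(r.current_contact_force(),1),np.round(r.current_tool_pos()-p,4),r.current_t())
for up in (4,8,12,16,20):
    zr=.08*np.sin(np.radians(up))+.001
    go(.066+zr/1.732,.002+zr,up,.06)
im=shot("side");crop(im,340,285,110,85,"s7.png",7)
E
```

```text
0.0698 0.0086 4 [ 0.5  0.9 -1.9] [-0.0011  0.0001 -0.0001] 6.575
0.073 0.0141 8 [-1.1  0.2 -0.8] [-0.0003  0.0001 -0.    ] 6.825
0.0762 0.0196 12 [ 0.8 -0.1 -1.7] [-0.0001 -0.     -0.    ] 7.075
0.0793 0.0251 16 [ 0.3  0.1 -1.1] [-0.0001 -0.0001 -0.    ] 7.325
0.0824 0.0304 20 [ 0.1 -0.2 -0.9] [-0.0001 -0.0001 -0.0001] 7.575
```

View pics/s7.png

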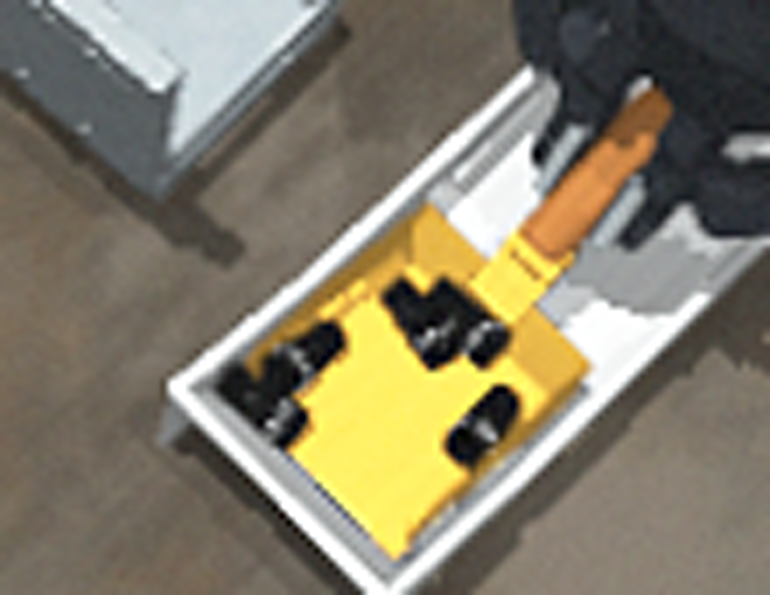

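```bash
python3 - <<'E'
from h import *
from cell import r
def go(x,z,up,v):
    p,q=tool_from_lip(tray_lip(x,z),TRY,up); r.move_linear(p,q,vel=v)
    print(round(x,4),round(z,4),up,np.round(r.current_contact_force(),1),r.current_t())
go(.070,.05,22,.06)
try: go(.060,.075,28,.06)
except r.PlanningError as e: print(e)
im=shot("side");crop(im,340,265,110,85,"s8.png",7)
E
```

```text
0.07 0.05 22 [ 0.5  0.3 -0.7] 8.1167
0.06 0.075 28 [-0.4  0.1 -0.8] 8.5583
```

View pics/s8.png

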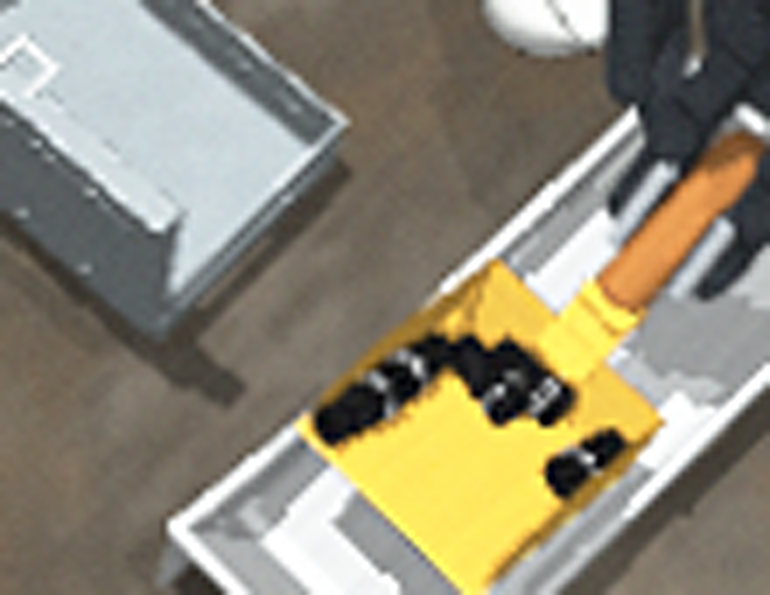

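All five now lie in the pan. Carry to the tin.

```bash
python3 - <<'E'
from h import *
from cell import r
def go(lip,yaw,up,v):
    p,q=tool_from_lip(lip,yaw,up); r.move_linear(p,q,vel=v)
    print(np.round(lip,3),up,np.round(r.current_contact_force(),1),r.current_t())
go(tray_lip(.02,.18),TRY,20,.12)
go(tin_lip(-.02,.12),TINY,15,.1)
go(tin_lip(-.012,.035),TINY,6,.1)
for n,a in (("side",(290,195,160,120)),("top",(190,170,140,110))):
    im=shot(n);crop(im,*a,n[0]+"9.png",5)
E
```

```text
[0.543 0.283 0.18 ] 20 [-0.1 -0.1 -1.3] 9.8167
[0.511 0.13  0.154] 15 [-0.3 -1.1 -1. ] 11.6083
[0.519 0.13  0.069] 6 [-0. -0. -1.] 12.45
```

View pics/s9.png

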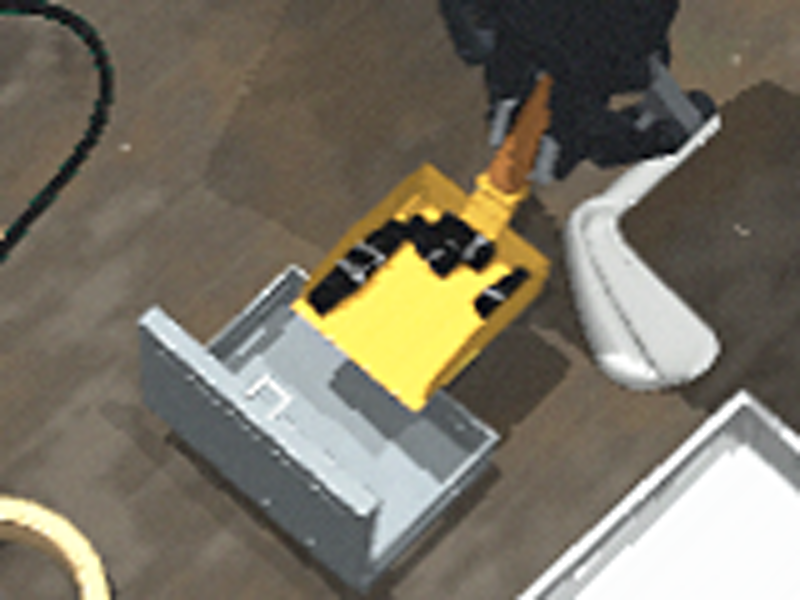

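View pics/t9.png

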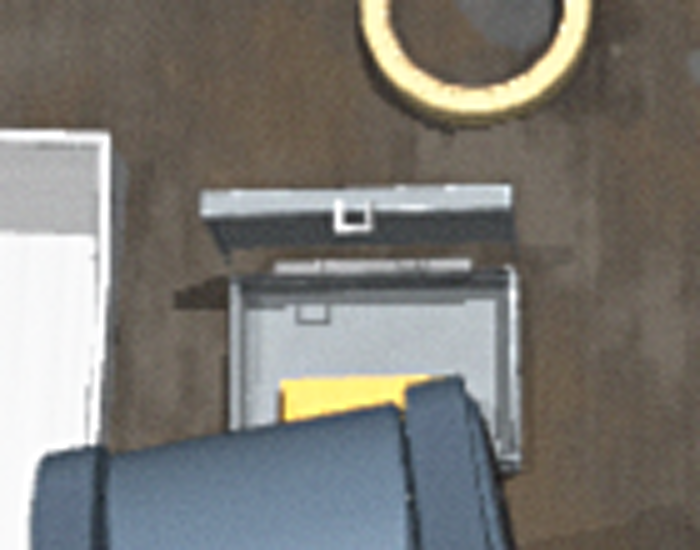

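```bash
python3 - <<'E'
from h import *
from cell import r
def go(lip,yaw,up,v):
    p,q=tool_from_lip(lip,yaw,up); r.move_linear(p,q,vel=v)
    print(np.round(lip,3),up,np.round(r.current_contact_force(),1),r.current_t())
for up,z,v in ((-6,.02,.06),(-14,.014,.06),(-22,.012,.06),(-30,.012,.06),(-40,.012,.1),(-52,.012,.1)): go(tin_lip(-.014,z),TINY,up,v)
r.sleep(.3)
for n,a in (("side",(290,195,160,120)),("top",(190,170,140,110))):
    im=shot(n);crop(im,*a,n[0]+"10.png",5)
E
```

```text
[0.517 0.13  0.054] -6 [-0.6 -0.7 -1.3] 12.9333
[0.517 0.13  0.048] -14 [-0.2  0.1 -1.5] 13.3083
[0.517 0.13  0.046] -22 [-0.2  0.4 -1. ] 13.725
[0.517 0.13  0.046] -30 [ 0.3  0.2 -0.9] 14.1583
[0.517 0.13  0.046] -40 [-0.5  1.3 -1.5] 14.5167
[0.517 0.13  0.046] -52 [ 0.  -0.1 -0.2] 14.9167
```

View pics/s10.png

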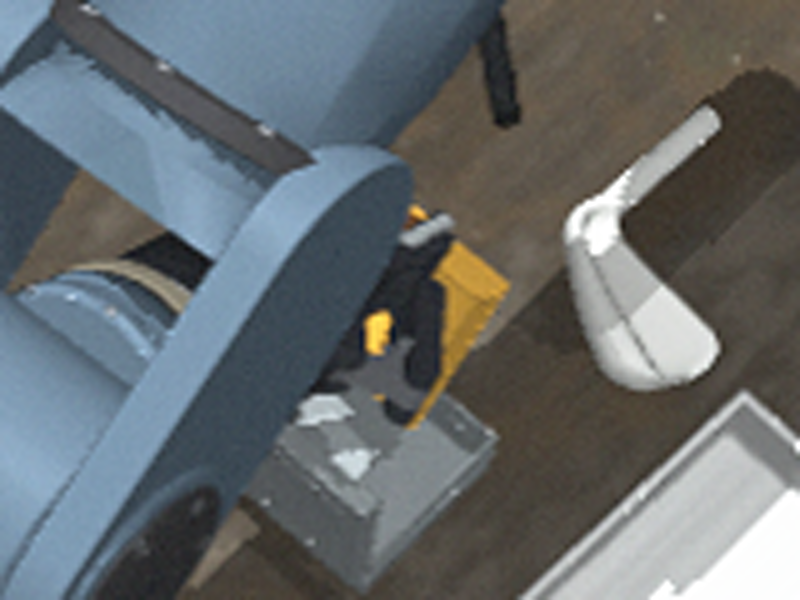

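View pics/t10.png

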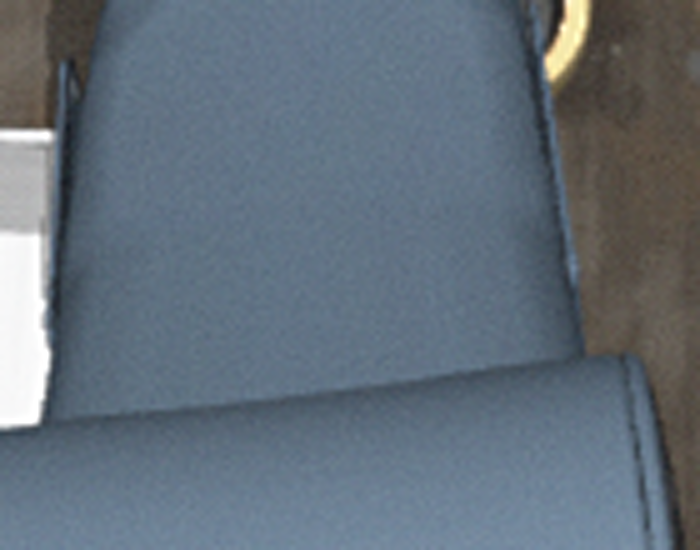

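```bash
python3 - <<'E'
from h import *
from cell import r
def go(lip,yaw,up,v):
    p,q=tool_from_lip(lip,yaw,up); r.move_linear(p,q,vel=v)
    print(np.round(lip,3),up,np.round(r.current_contact_force(),1),r.current_t())
go(tin_lip(-.014,.05),TINY,-40,.15)
go(tin_lip(-.02,.10),TINY,-5,.15)
go(np.array([.52,.22,.17]),0,5,.15)
for n,a in (("side",(280,195,180,135)),("top",(150,170,160,120))):
    im=shot(n);crop(im,*a,n[0]+"11.png",4.4)
E
```

```text
[0.517 0.13  0.084] -40 [-0.4  0.9 -1. ] 15.75
[0.511 0.13  0.134] -5 [ 0.5  0.9 -0.9] 16.5083
[0.52 0.22 0.17] 5 [-0.5 -0.5  0. ] 17.2917
```

View pics/s11.png

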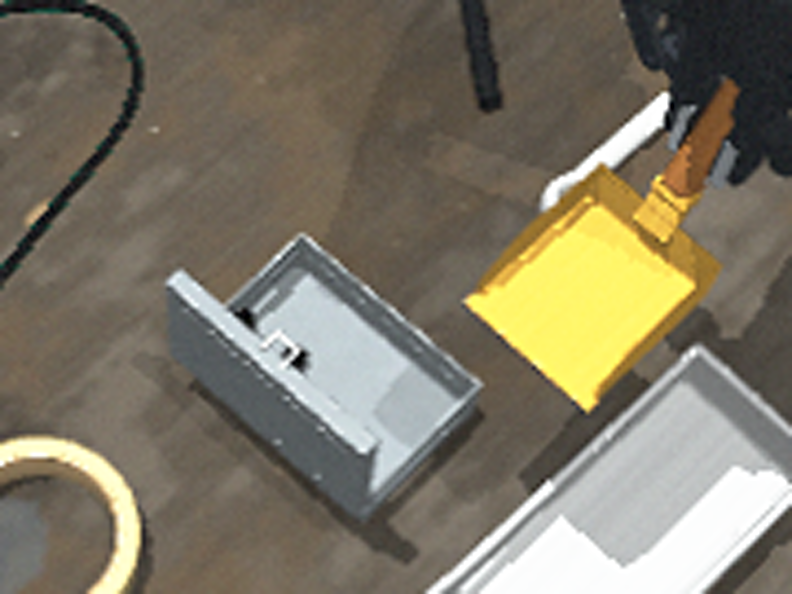

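View pics/t11.png

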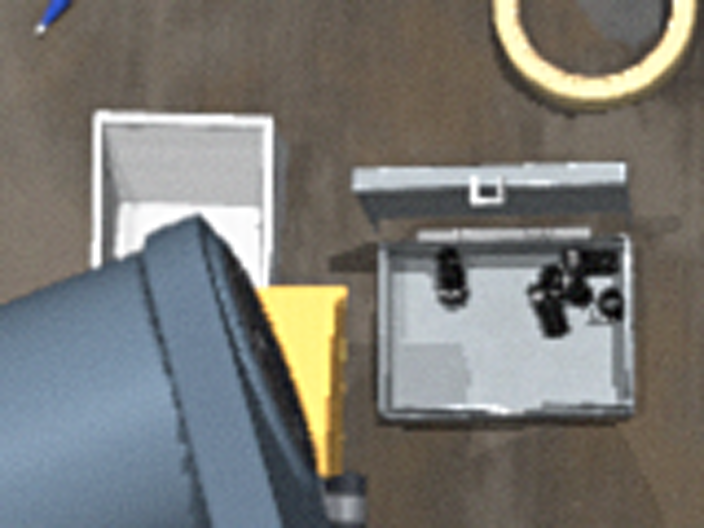

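All five lie in the tin (top crop: (450,275), (550,300), (573,275), (600,262), (610,300)); pan empty. Put the scoop back.

```bash
python3 - <<'E'
from h import *
from cell import r
def go(lip,yaw,up,v):
    p,q=tool_from_lip(lip,yaw,up); r.move_linear(p,q,vel=v)
    f=r.current_contact_force();print(np.round(lip,3),up,np.round(f,1),r.current_t()); return f
go(tray_lip(.01,.10),TRY,0,.15)
go(tray_lip(.01,.045),TRY,0,.1)
for n,a in (("side",(345,235,140,110)),("top",(150,190,120,110))):
    im=shot(n);crop(im,*a,n[0]+"12.png",5)
E
```

```text
[0.533 0.283 0.1  ] 0 [-0.2  0.2  0. ] 18.1583
[0.533 0.283 0.045] 0 [ 0.2  0.1 -0.2] 18.8583
```

View pics/s12.png

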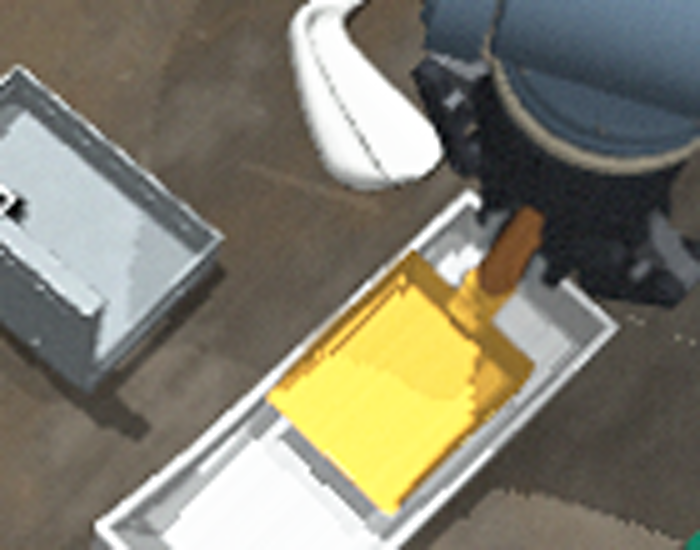

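View pics/t12.png

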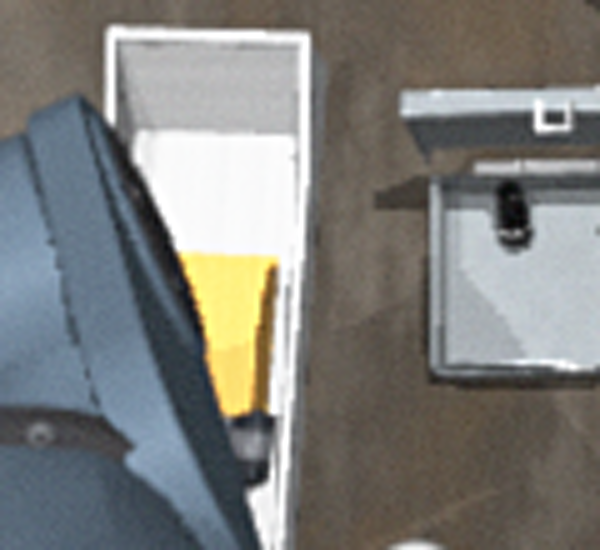

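```bash
python3 - <<'E'
from h import *
from cell import r
def go(lip,yaw,up,v):
    p,q=tool_from_lip(lip,yaw,up); r.move_linear(p,q,vel=v)
    f=r.current_contact_force();print(np.round(lip,4),up,np.round(f,1),r.current_t()); return f
go(tray_lip(.01,.012),TRY,0,.08)
z=.005
while z>.0012:
    if go(tray_lip(.01,z),TRY,0,.03)[2]>1.5: break
    z-=.0008
r.set_gripper(1.0)
p=r.current_tool_pos();q=r.current_ee_rot();zt=R.from_quat(q).as_matrix()[:,2]
r.move_linear(p-.13*zt,vel=.2)
print(r.current_t(),r.current_tool_pos())
for n,a in (("side",(345,235,140,110)),("top",(150,190,120,110))):
    im=shot(n);crop(im,*a,n[0]+"13.png",5)
E
```

```text
[0.533  0.2834 0.012 ] 0 [ 0.2 -0.2 -0.7] 19.5167
[0.533  0.2834 0.005 ] 0 [-0.2  0.   0.2] 19.9
[0.533  0.2834 0.0042] 0 [-0.1 -0.  -0.8] 20.15
[0.533  0.2834 0.0034] 0 [-0.1  0.4 -0.7] 20.4
[0.533  0.2834 0.0026] 0 [ 0.  -0.2  0.3] 20.65
[0.533  0.2834 0.0018] 0 [-2.7 -1.6  8.1] 20.9
22.3833 [0.44421409 0.28635238 0.19990248]
```

View pics/s13.png

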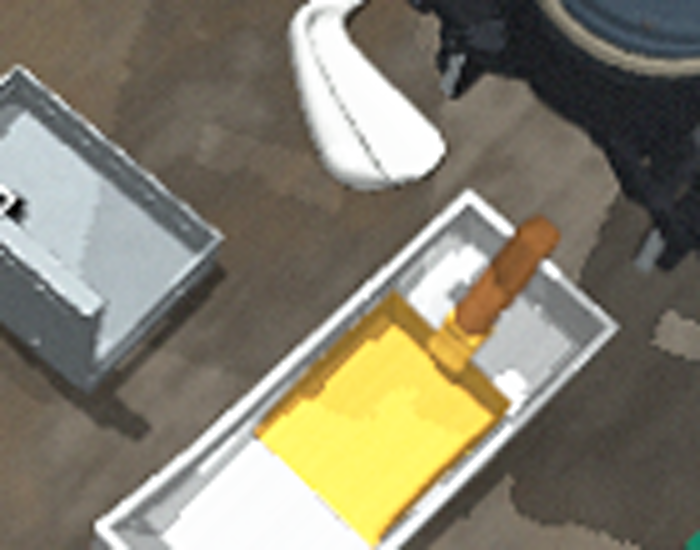

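Scoop lies flat in the tray (pan around crop (385,420)). Now the lid.

```bash
cat > lid.py <<'E'
from h import *
from cell import r
Q=(R.from_euler("z",TINY)*mkT(0)).as_quat()
def tip(x,z): # fingertip centre in tin frame -> TCP
    return np.r_[w2(TIN,TINY,x,0),.034+z+.022]
def arc(th,rho,off=.011):
    return tip(.042-rho*np.cos(th)+.010*np.sin(th)+off, rho*np.sin(th)+.010*np.cos(th))
E
python3 - <<'E'
from lid import *
r.move_linear(r.current_tool_pos()+[0,0,.05],vel=.2)
r.set_gripper(0.0)
P=tip(.10,.16)
r.move_to(P,Q); print(r.current_t(),r.current_tool_pos())
r.move_linear(tip(.10,.06),vel=.15)
for n,a in (("side",(240,195,180,135)),("top",(180,150,160,120))):
    im=shot(n);crop(im,*a,n[0]+"14.png",4.4)
for th in (1.4,1.,.5,.1,0): print(th,arc(th,.06),r.inverse_kinematics(arc(th,.06),Q) is not None)
E
```

```text
24.6 [0.63034582 0.13472051 0.21622476]
1.4 [0.5836278  0.13223735 0.11682666] True
1.0 [0.55998078 0.13145671 0.11189128] True
0.5 [0.5361365  0.13066957 0.09354136] True
0.1 [0.52530119 0.13031187 0.07194005] True
0 [0.52400381 0.13026904 0.066     ] True
```

View pics/s14.png

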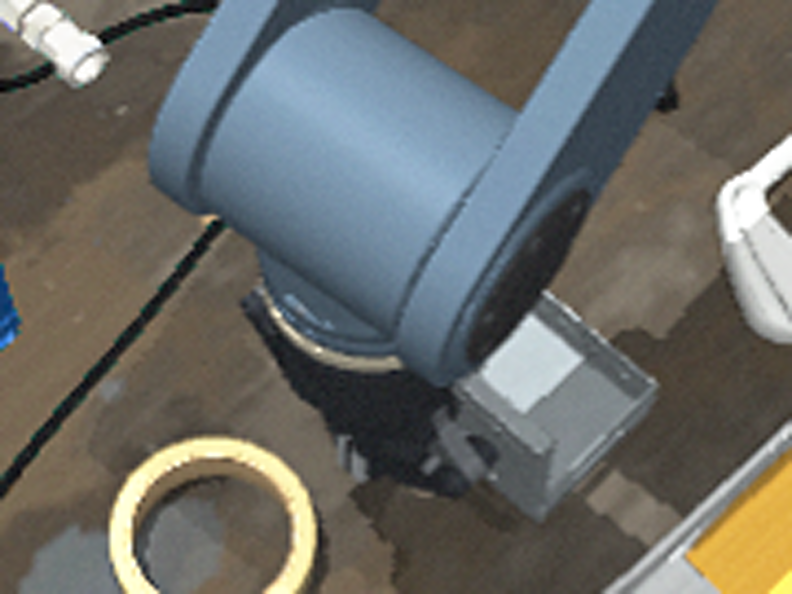

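View pics/t14.png

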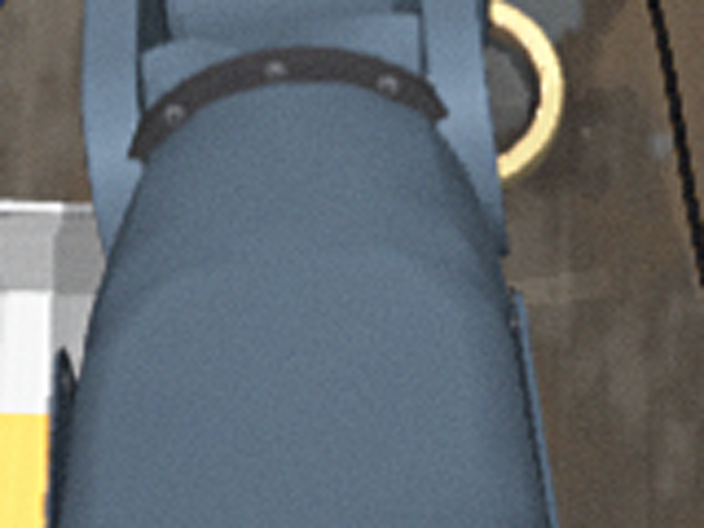

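```bash
python3 - <<'E'
from lid import *
for th in (1.5,1.25,1.0,.75,.5,.3,.15,.05,0):
    r.move_linear(arc(th,.062),Q,vel=.12)
    print(th,np.round(r.current_contact_force(),1),r.current_t())
p=arc(0,.070);z=p[2]
for k in range(8):
    p[2]=z-.0008*k; r.move_linear(p,Q,vel=.03)
    f=r.current_contact_force();print(k,np.round(f,1),r.current_tool_pos()[2].round(4))
    if f[2]>12: break
r.move_linear(tip(.0,.15),vel=.2)
q=r.current_q(); q[0]=-.9; r.set_joints(q)
for n,a in (("side",(250,195,220,165)),("top",(150,160,200,150))):
    im=shot(n);crop(im,*a,n[0]+"15.png",3.6)
    cv2.imwrite(f"pics/{n}15f.png",im["pixels"][:,:,::-1])
    W=cloud(im)
    P=W.reshape(-1,3);k=P[(P[:,0]>.495)&(P[:,0]<.57)&(P[:,1]>.08)&(P[:,1]<.18)&(P[:,2]>.02)]
    c,res,_,_=np.linalg.lstsq(np.c_[k[:,:2],np.ones(len(k))],k[:,2],rcond=None); print(n,"lid plane",c,np.median(k[:,2]),k[:,2].min(),k[:,2].max())
    np.savez(f"{n}15.npz",**{kk:np.array(v) for kk,v in im.items()})
print(r.current_t())
E
```

```text
1.5 [1.3 0.1 0.2] 26.0083
1.25 [-1.1 -0.3  0.2] 26.2917
1.0 [0.2 0.4 0.5] 26.575
0.75 [ 1.5 -0.   0.4] 26.8583
0.5 [ 0.7 -0.  -0.3] 27.1417
0.3 [-0.  -0.1 -0.3] 27.4
0.15 [-0.2  0.2  0.4] 27.65
0.05 [ 0.2 -0.  -0.4] 27.9
0 [0.6 0.3 0.9] 28.15
0 [-3.4 -0.2  4.4] 0.066
1 [-7.6 -0.6 15.1] 0.0658
side lid plane [-0.00548792 -0.00394725  0.04863538] 0.04526145425500969 0.0226224523295434 0.05132551333671865
top lid plane [-0.00380433  0.00169215  0.04590765] 0.04407161967085812 0.037616305651385656 0.052477156923189036
31.7583
```

View pics/side15f.png

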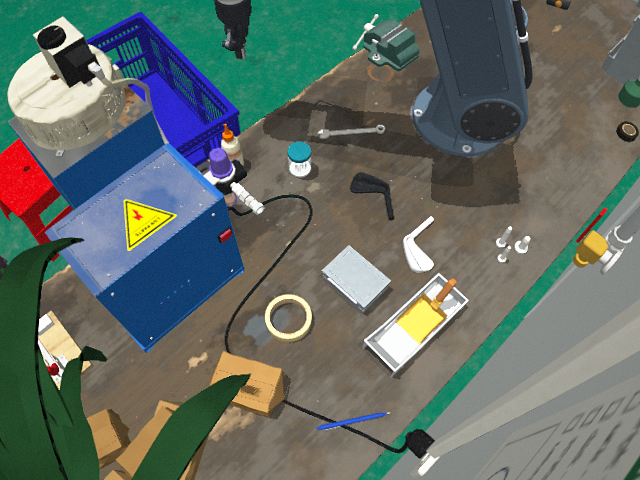

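View pics/t15.png

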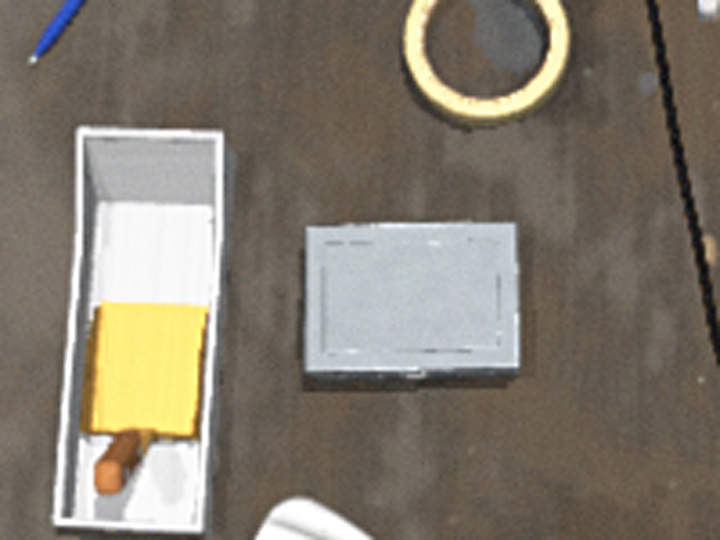

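Lid plane is at 44–45 mm with slope under 0.006 rad, the scoop lies flat in the tray, and no ferrules are on the bench. In the side view the jar, bottle and tape sit at the same pixels as at the start. The arm is clear of everything.

```bash
python3 - <<'E'
from cell import r
print(r.current_contact_force(),r.current_t()); r.hand_in()
E
```

```text
[ 0.14948688  0.16923777 -0.64901366] 31.7583
the job is handed in; nothing more can be done
```

I scooped up all five ferrules in one pass and tipped them into the tin, then laid the scoop back in the tray and shut the lid. I handed the job in at 31.8 s of the 64 s; the hand-in gives no verdict.

My last checks, all from the camera images and force readings:
- **Ferrules:** I counted five in the tin after tipping. The pan and tray were empty, and I saw none on the bench. The closed lid hides the tin, so I could not recount after shutting it.
- **Lid:** I pushed it down to 15 N. Both cameras then showed its face level to within about 0.006 rad, at a height of 44–45 mm (44 mm expected when shut).
- **Scoop:** It lies flat and right way up in the tray. I judged by eye that it is near the centre line; I did not measure the offset.
- **Other things on the bench:** The jar, bottle and tape look unmoved in the side view.
- **Robot:** The arm is clear of everything.

One thing disagreed with my measurements. While scooping, the lip met the sloping end about 2 mm earlier than I had worked out, at roughly 10 N. That did no harm. No check failed.

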